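Log a read smear on the tally rack

TASK

Log the smear just read at the microscope on the rack of tally units: tap down the large round key, then the square key, then the long bar key, in that order, each lightly but at least half way, so that it stays down. Do not press the small round key, do not lift or shift the units, and leave the dropper bottle, the slide box and the dish where they stand.

Things in the scene. Friction and masses are not known exactly. Their poses are not given: they have to be found in the camera images.
- rack: flat aluminium rack fixed to the bench, 91 x 319 mm, base plate 8 mm thick (units stand on it), rim and partitions up to 20 mm; origin at the centre of its underside (bench height); the four slots lie in one row along its y, 76 mm apart (y = -114, -38, 38, 114 mm). The key in each slot differs from run to run
- unit_disc: loose white plastic tally unit, 68 x 68 x 40 mm, about 0.2 kg, standing in a rack slot with 1.5 mm of play; carries the large round disc key on top; origin at the centre of its underside, z up, x and y along those of the rack; to stay in its slot (not lifted or shifted)
- unit_square: loose white plastic tally unit, 68 x 68 x 40 mm, about 0.2 kg, standing in a rack slot with 1.5 mm of play; carries the square key on top; origin at the centre of its underside, z up, x and y along those of the rack; to stay in its slot (not lifted or shifted)
- unit_bar: loose white plastic tally unit, 68 x 68 x 40 mm, about 0.2 kg, standing in a rack slot with 1.5 mm of play; carries the long narrow bar key on top; origin at the centre of its underside, z up, x and y along those of the rack; to stay in its slot (not lifted or shifted)
- unit_pin: loose white plastic tally unit, 68 x 68 x 40 mm, about 0.2 kg, standing in a rack slot with 1.5 mm of play; carries the small round button key on top; origin at the centre of its underside, z up, x and y along those of the rack; to stay in its slot (not lifted or shifted)
- top_disc (a point): centre of the top face of the black key shaped as a large round disc, diameter 50 mm, 8 mm thick; about 76 mm above the bench when up; it moves with the key. The cap is cushioned on its stem: under the finger it gives a further 1 mm for every 3 N (about 2 mm during a tap) and springs back up when let go
- top_square (a point): centre of the top face of the black key shaped as a square, 44 x 44 mm, 8 mm thick; about 76 mm above the bench when up; it moves with the key. The cap is cushioned on its stem: under the finger it gives a further 1 mm for every 3 N (about 2 mm during a tap) and springs back up when let go
- top_bar (a point): centre of the top face of the black key shaped as a long narrow bar, 60 x 16 mm, its long side along the unit's own y, 8 mm thick; about 76 mm above the bench when up; it moves with the key. The cap is cushioned on its stem: under the finger it gives a further 1 mm for every 3 N (about 2 mm during a tap) and springs back up when let go
- top_pin (a point): centre of the top face of the black key shaped as a small round button, diameter 20 mm, 8 mm thick; about 76 mm above the bench when up; it moves with the key. The cap is cushioned on its stem: under the finger it gives a further 1 mm for every 3 N (about 2 mm during a tap) and springs back up when let go
- key_disc (a joint): how far this key's stem is pushed down, m: 0 to 0.001 at the start (up), 0.014 at its bottom stop. It moves straight down, resists with 3.5 N from the start rising to 6.3 N at the stop, and stays down where it is left (it does not spring back and need not be held). It counts as down from 0.007 (half way); 0.009 to 0.011 is a good tap. The key mechanism is delicate: more than 20 N on it is too hard
- key_square (a joint): how far this key's stem is pushed down, m: 0 to 0.001 at the start (up), 0.014 at its bottom stop. It moves straight down, resists with 3.5 N from the start rising to 6.3 N at the stop, and stays down where it is left (it does not spring back and need not be held). It counts as down from 0.007 (half way); 0.009 to 0.011 is a good tap. The key mechanism is delicate: more than 20 N on it is too hard
- key_bar (a joint): how far this key's stem is pushed down, m: 0 to 0.001 at the start (up), 0.014 at its bottom stop. It moves straight down, resists with 3.5 N from the start rising to 6.3 N at the stop, and stays down where it is left (it does not spring back and need not be held). It counts as down from 0.007 (half way); 0.009 to 0.011 is a good tap. The key mechanism is delicate: more than 20 N on it is too hard
- key_pin (a joint): how far this key's stem is pushed down, m: 0 to 0.001 at the start (up), 0.014 at its bottom stop. It moves straight down, resists with 3.5 N from the start rising to 6.3 N at the stop, and stays down where it is left (it does not spring back and need not be held). This key is to stay up
- dropper: loose amber dropper bottle with black cap and rubber bulb, diameter 32 mm, 88 mm tall, standing past one end of the rack; origin at the centre of its underside; leave alone
- slide_box: loose cardboard box of slides, 80 x 34 x 40 mm, past the other end of the rack; origin at the centre of its underside; leave alone
- dish: loose covered culture dish, diameter 61 mm, 14 mm tall, on the bench near the rack, on its far side; origin at the centre of its underside; leave alone
There are look-alikes about, which are no part of the job. Leave any blue or orange look-alike of the unit_square alone.

How it is judged:
By the outcome, as a careful person would: the job done as asked, in the order asked, and still so for the second after the job is handed in, with the robot touching nothing.
It also fails if it takes over 48 s, if anything falls off the work surface, if the arm or the gripper's body presses on something with over 40 N, if the wrist force passes 120 N, or if a joint passes its speed limit or range.

ROBOT

A 6-joint arm with a two-finger parallel gripper is mounted at the origin on the work surface. World frame = base frame: x ahead of the robot, y to its left, z up, the work surface at z = 0. Lengths are in mm, angles in rad, forces in N, time in s.
With the tool pointing down it reaches from about 350 to 775 mm from the base axis. Payload 7.3 kg.
Tool frame: the origin (TCP) lies on the front face of the gripper's body, between the roots of the fingers; the fingertips stand 66 mm ahead of it and the grasp point (between the pads) lies 47 mm ahead of it (bot.tip_extent is the distance from the TCP to the fingertips, in mm); z points along the fingers, y is the line along which they close (so a half turn about z gives the same grasp; the last joint's range is limited). The gripper opens to 92 mm and grips with 3 to 60 N. Pads are 19 mm wide; open, the fingers measure 130 mm over their backs; the gripper's body (75 mm by 190 mm) begins 47 mm behind the grasp point.
Start: joints at [1.131, 0.342, 1.524, -0, 1.275, -0.146], TCP at [152.018, 502.523, 292.241] pointing down, gripper open.
Joint ranges: [-2.53, 2.53], [-0.77, 2.02], [0.04, 2.7], [-1, 4.14], [0.28, 2.66], [-3.11, 3.11]. Speed limits (rad/s): [2.57, 2.57, 3.14, 3.14, 3.14, 3.14].

INTERFACE

Orientations are given as [roll, pitch, yaw] about the fixed x, y, z axes, in that order (R = Rz(yaw) Ry(pitch) Rx(roll)).
In Python, from plant import readout, viewer, order, bot gives the robot as it stands.
- The arm moves only by the shell command python3 -m creep 'ROWS'. ROWS is text: rows parted by semicolons, each of 7 numbers parted by spaces: the shift along the world's x, y, z in m, then the turn, a rotation vector about the world's x, y, z in rad, then the opening in per cent of the stroke, from 0 (shut) to 100 (fully open). A call has 1 to 8 rows; each row shifts and turns the commanded pose from where the row before left it; what a row does not reach is not made up. A row lasts 1/12 s, in which the tool goes at most 41.7 mm and 7.16 degrees, less where a joint would pass 70% of its speed; a pose out of reach is approached as far as the arm can. A call is refused whole if a number of a shift passes 0.0417 or a number of a turn 0.125, either way. A call with a gripper value outside its range is refused whole. The fingers move at their own pace and stop on an object; the grip force is fixed at half the most. Time passes only in rows, so rows that do not move let the fingers close. It gives the time, the measured TCP pose, the force, the opening and the grip force at its end, in the units of the state.
- readout.get_obs(): the state, without advancing time (a new reading comes with each control period).
- viewer.capture(name): name is "scene" or "top"; returns the picture (384x512x3 uint8, red, green, blue); there is no depth.
- viewer.camera_info(name): a dict with "fx", "fy", "cx", "cy" (pixels), "origin" and "rotation" of the camera in the world. Camera axes: x right, y up, looking along -z (the intrinsics and any distortion apply to the point x, -y, -z); pixel columns grow to the right and rows downward; lengths in mm; the calibration is good to about 2 mm. A picture is of the moment at which its call begins. camera_info takes no time and is no camera call.
- order.close_job(): hands the job in; it is judged then, once.
The state is a dict: "time": time; "joint_positions": joint angles; "dq": joint speeds; "tau": joint torques, N m; "tool_pos": TCP position; "tcp_rot": TCP orientation; "contact_force": force on the tool from outside, world axes, zero at the start; "moment": the same for the moment, N m; "grip_width": finger opening in mm; "finger_force": force on a finger pad.
Only numpy, scipy, OpenCV 4.12 (cv2) and the standard library are available. Lean on these libraries where they do the work, as an engineer would, in place of code of your own. Each camera call takes 0.05 s, during which the arm holds its last target. There are 200 camera calls.

## Working session

There is one attempt and no reset: what is moved stays moved. The work goes in short steps, Python scripts to look and compute and a shell command to move; the robot and the scene stay as the last step left them, time stands still between calls to the robot, and variables do not carry over. Pictures are saved under pics/ and viewed, at most 10 in all, crops included, and the job is handed in when it is done.

```bash
mkdir -p pics; python3 - <<'E'
from plant import readout, viewer
import cv2
for n in("scene","top"):
    im=viewer.capture(n); cv2.imwrite(f"pics/{n}0.png",im[:,:,::-1])
    print(n,viewer.camera_info(n))
o=readout.get_obs(); print(o["time"],o["tool_pos"],o["tcp_rot"],o["contact_force"],o["grip_width"])
E
```

```text
scene {'fx': 384.4642604765711, 'fy': 384.4642604765711, 'cx': 257.3077396278957, 'cy': 191.4033150151346, 'origin': array([1096.6516841 ,  480.95112825,  663.50954821]), 'rotation': array([ 0.86973013, -0.01192405,  2.22796702])}
top {'fx': 457.16167917059335, 'fy': 457.16167917059335, 'cx': 259.0848218713732, 'cy': 197.6451594892744, 'origin': array([ 498.57127499,   21.73986987, 1050.61738101]), 'rotation': array([ 0.05411782,  0.03237536, -1.5551662 ])}
0.1 [151.90584641 502.26167842 291.62196663] [-3.14024332e+00 -1.86400973e-04  2.84778228e+00] [ 0.44758435 -0.93902835  0.81882993] 91.73697210729395
```

View pics/scene0.png

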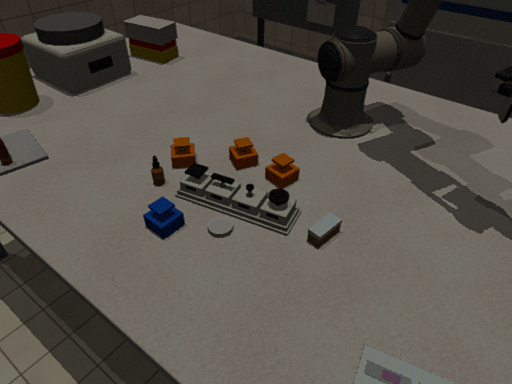

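View pics/top0.png

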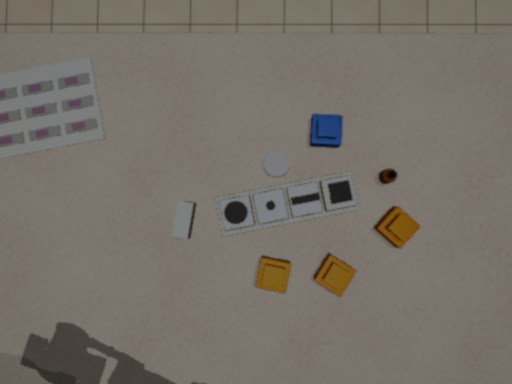

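Top view shows the rack keys, left to right: disc (236,212), small pin (271,206), bar (305,199) and square (341,192). The blue and orange look-alikes stand outside the rack. Next I'll convert these to world positions.

```bash
cat > h.py <<'E'
from plant import readout, viewer
import cv2, numpy as np
from scipy.spatial.transform import Rotation as R
def ray(n,u,v,z):
    c=viewer.camera_info(n); d=R.from_euler("xyz",c["rotation"]).apply([(u-c["cx"])/c["fx"],-(v-c["cy"])/c["fy"],-1])
    o=np.array(c["origin"]); return o+d*(z-o[2])/d[2]
def proj(n,p):
    c=viewer.camera_info(n); q=R.from_euler("xyz",c["rotation"]).inv().apply(np.array(p)-c["origin"])
    return c["cx"]-c["fx"]*q[0]/q[2], c["cy"]+c["fy"]*q[1]/q[2]
E
python3 - <<'E'
from h import *
im=cv2.imread("pics/top0.png"); g=im.max(2)
for n,u,v in(("disc",236,212),("pin",271,206),("bar",305,199),("square",341,192)):
    m=np.zeros_like(g); m[v-15:v+16,u-16:u+17]=(g[v-15:v+16,u-16:u+17]<70)
    k,l,s,c=cv2.connectedComponentsWithStats(m); i=l[v,u]
    p=ray("top",*c[i],76); print(n,c[i],s[i],p,proj("scene",p))
o=readout.get_obs(); print(o["tcp_rot"], R.from_euler("xyz",o["tcp_rot"]).as_matrix().round(3))
s=cv2.imread("pics/scene0.png")[150:245,140:310]
cv2.imwrite("pics/c1.png",cv2.resize(s,None,fx=4.5,fy=4.5,interpolation=cv2.INTER_CUBIC))
E
```

```text
disc [235.37532134 212.11568123] [225 202  22  22 389] [519.24026288 104.30916728  76.        ] (np.float64(277.50758873198185), np.float64(194.0069214294919))
pin [270.22641509 205.1509434 ] [267 201   8   9  53] [535.19677935  30.10548014  76.        ] (np.float64(248.62971257450923), np.float64(184.9516284470458))
bar [305.05347594 198.4973262 ] [291 193  29  12 187] [550.43692426 -43.81029331  76.        ] (np.float64(221.5132325531065), np.float64(176.2664245134873))
square [339.59223301 191.79854369] [328 181  24  23 412] [ 565.71404182 -116.86845574   76.        ] (np.float64(196.0009348385354), np.float64(168.15343123867586))
[-3.14024332e+00 -1.86400973e-04  2.84778228e+00] [[-0.957  0.29  -0.001]
 [ 0.29   0.957 -0.001]
 [ 0.    -0.001 -1.   ]]
```

View pics/c1.png

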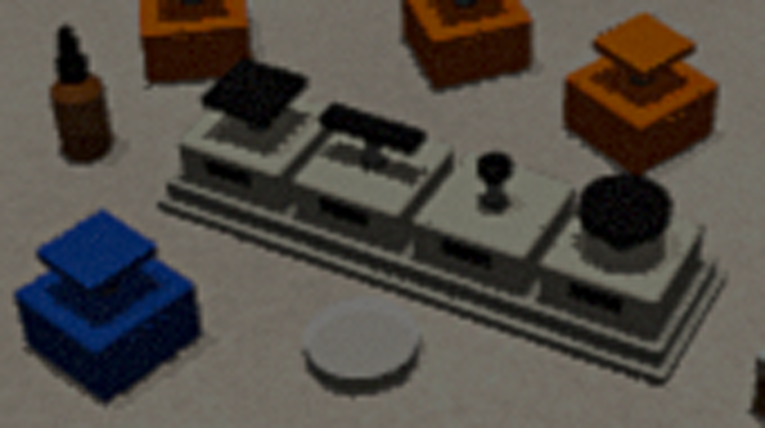

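The crop confirms the square, bar, pin and disc keys are all up and agrees with the top-view positions. I'll move above the disc, shut the gripper and align the tool's y with the rack's y.

```bash
python3 -m creep '0.023 -0.025 0 0 0 0.07 0;0.023 -0.025 0 0 0 0.07 0;0.023 -0.025 0 0 0 0.07 0;0.023 -0.025 0 0 0 0.07 0;0.023 -0.025 0 0 0 0.07 0;0.023 -0.025 0 0 0 0.07 0;0.023 -0.025 0 0 0 0.08 0;0.023 -0.025 0 0 0 0 0'
python3 -m creep '0.023 -0.025 0 0 0 0 0;0.023 -0.025 0 0 0 0 0;0.023 -0.025 0 0 0 0 0;0.023 -0.025 0 0 0 0 0;0.023 -0.025 0 0 0 0 0;0.023 -0.025 0 0 0 0 0;0.023 -0.025 0 0 0 0 0;0.01 -0.01 0 0 0 0 0'
python3 -m creep '0 0 -0.02 0 0 0 0;0 0 -0.02 0 0 0 0;0 0 -0.02 0 0 0 0;0 0 -0.02 0 0 0 0;0 0 0 0 0 0 0;0 0 0 0 0 0 0;0 0 0 0 0 0 0;0 0 0 0 0 0 0'
python3 -c "
from plant import readout,bot
o=readout.get_obs();print(bot.tip_extent,o)"
```

```text
time: 0.77
tool_pos: [336.7, 301.0, 292.1]
tcp_rot: [-3.141, -0.0, -2.931]
contact_force: [0.6, 1.0, 0.3]
grip_width: 43.3
finger_force: 0.0
time: 1.43
tool_pos: [509.1, 114.5, 291.7]
tcp_rot: [-3.141, 0.0, -2.938]
contact_force: [-0.3, -0.7, -0.5]
grip_width: 0.6
finger_force: 0.0
time: 2.1
tool_pos: [507.6, 117.8, 213.6]
tcp_rot: [-3.141, 0.002, -2.935]
contact_force: [0.7, -0.4, -0.6]
grip_width: 0.3
finger_force: 0.0
65.5 {'time': 2.1, 'joint_positions': array([ 8.08048163e-02,  4.11514872e-01,  1.65231164e+00,  1.54076562e-04,
        1.07533296e+00, -1.69651498e+00]), 'dq': array([-0.00282011, -0.00249324,  0.00204408,  0.0001519 , -0.0040549 ,
       -0.00215902]), 'tau': array([-5.77419050e-03, -4.35195887e+01, -2.15443861e+01, -3.93422716e-02,
        8.91277660e-02,  1.86145568e-03]), 'tool_pos': array([507.62450942, 117.79246795, 213.63446099]), 'tcp_rot': array([-3.14142222e+00,  2.43099173e-03, -2.93514206e+00]), 'contact_force': array([ 0.66546571, -0.40924842, -0.60100982]), 'moment': array([-0.0065775 , -0.03279952,  0.0167236 ]), 'finger_force': 0.0, 'grip_width': 0.33722324941645004}
```

```bash
python3 -m creep '0.006 -0.007 -0.02 0 0 0 0;0.0056 -0.0065 -0.02 0 0 0 0;0 0 -0.018 0 0 0 0;0 0 0 0 0 0 0;0 0 0 0 0 0 0;0 0 0 0 0 0 0'
python3 - <<'E'
from h import *
s=viewer.capture("scene")[130:245,140:320,::-1]
cv2.imwrite("pics/c2.png",cv2.resize(s,None,fx=4,fy=4,interpolation=cv2.INTER_CUBIC))
print(readout.get_obs()["tool_pos"])
E
```

```text
time: 2.6
tool_pos: [519.3, 104.3, 155.8]
tcp_rot: [-3.141, 0.002, -2.935]
contact_force: [0.0, -0.2, 0.3]
grip_width: 0.4
finger_force: 0.0
[519.36829368 104.26899923 155.89844969]
```

View pics/c2.png

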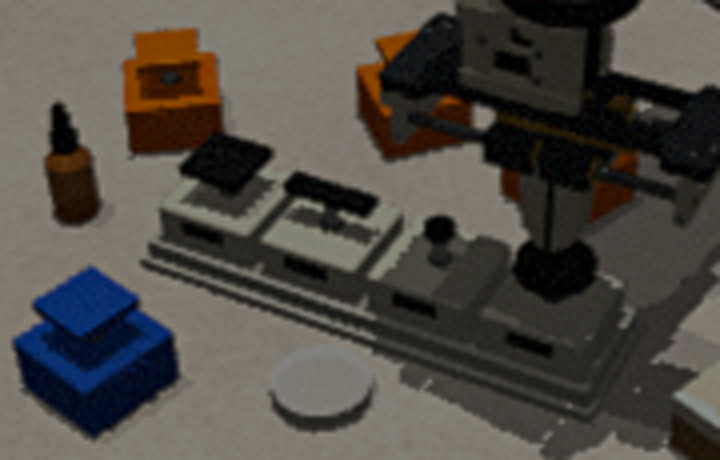

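Fingers stand centred over the disc (crop ~(552,250)), clear of the pin. Now I'll descend to find contact.

```bash
f(){ grep -E "tool_pos|force:" | grep -v finger; }
python3 -m creep '0 0 -0.006 0 0 0 0;0 0 -0.006 0 0 0 0;0 0 0 0 0 0 0;0 0 0 0 0 0 0' |f
python3 -m creep '0 0 -0.001 0 0 0 0;0 0 0 0 0 0 0'|f
python3 -m creep '0 0 -0.001 0 0 0 0;0 0 0 0 0 0 0'|f
python3 -m creep '0 0 -0.001 0 0 0 0;0 0 0 0 0 0 0'|f
python3 -m creep '0 0 -0.001 0 0 0 0;0 0 0 0 0 0 0'|f
python3 -m creep '0 0 -0.001 0 0 0 0;0 0 0 0 0 0 0'|f
```

```text
tool_pos: [518.4, 104.1, 142.0]
contact_force: [1.1, -0.2, 0.0]
tool_pos: [518.7, 104.0, 141.3]
contact_force: [-0.9, 1.3, 1.1]
tool_pos: [518.7, 104.0, 140.4]
contact_force: [-1.3, -0.4, 3.1]
tool_pos: [518.7, 104.0, 139.3]
contact_force: [-1.4, 0.1, 3.9]
tool_pos: [518.7, 104.0, 138.2]
contact_force: [0.2, 0.1, 3.7]
tool_pos: [518.7, 104.0, 137.2]
contact_force: [-0.3, 0.9, 3.4]
```

```bash
f(){ grep -E "tool_pos|force:" | grep -v finger; }
python3 -m creep '0 0 -0.001 0 0 0 0;0 0 -0.001 0 0 0 0;0 0 -0.001 0 0 0 0;0 0 -0.001 0 0 0 0;0 0 0 0 0 0 0;0 0 0 0 0 0 0' |f
python3 -m creep '0 0 -0.001 0 0 0 0;0 0 -0.001 0 0 0 0;0 0 -0.001 0 0 0 0;0 0 0 0 0 0 0;0 0 0 0 0 0 0' |f
```

```text
tool_pos: [518.7, 104.0, 133.2]
contact_force: [-0.4, -0.1, 3.4]
tool_pos: [518.7, 104.0, 130.2]
contact_force: [-0.3, 1.1, 4.6]
```

```bash
f(){ grep -E "time|tool_pos|force:" | grep -v finger; }
python3 -m creep '0 0 0.005 0 0 0 0;0 0 0.015 0 0 0 0;0 0 0.015 0 0 0 0;0 0 0 0 0 0 0' |f
python3 -m creep '0.0078 -0.0368 0 0 0 0 0;0.0078 -0.0368 0 0 0 0 0;0.0078 -0.0368 0 0 0 0 0;0.0078 -0.0368 0 0 0 0 0;0.0078 -0.0368 0 0 0 0 0;0.0078 -0.0368 0 0 0 0 0;0 0 0 0 0 0 0;0 0 0 0 0 0 0'|f
python3 - <<'E'
from h import *
s=viewer.capture("scene")[130:245,140:320,::-1]
cv2.imwrite("pics/c3.png",cv2.resize(s,None,fx=4,fy=4,interpolation=cv2.INTER_CUBIC))
o=readout.get_obs();print(o["tool_pos"],o["tcp_rot"])
E
```

```text
time: 5.07
tool_pos: [519.6, 104.1, 167.4]
contact_force: [0.2, 0.7, 0.2]
time: 5.73
tool_pos: [565.0, -118.6, 164.1]
contact_force: [-1.1, 1.3, -0.2]
[ 564.75643162 -117.00575049  164.14098265] [ 3.14006493e+00 -1.70654691e-03 -2.93719477e+00]
```

View pics/c3.png

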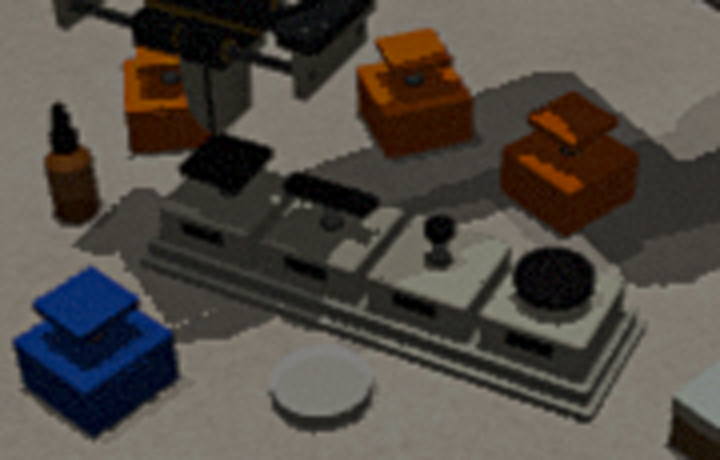

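The disc key sits visibly lower at (553,278), and the fingers are above the square key at (227,165). Pressing the square.

```bash
f(){ grep -E "tool_pos|force:" | grep -v finger; }
python3 -m creep '0.0008 0 -0.01 0 0 0 0;0 0 -0.007 0 0 0 0;0 0 -0.003 0 0 0 0;0 0 0 0 0 0 0;0 0 0 0 0 0 0' |f
python3 -m creep '0 0 -0.001 0 0 0 0;0 0 -0.001 0 0 0 0;0 0 0 0 0 0 0'|f
python3 -m creep '0 0 -0.001 0 0 0 0;0 0 0 0 0 0 0'|f
python3 -m creep '0 0 -0.001 0 0 0 0;0 0 0 0 0 0 0'|f
python3 -m creep '0 0 -0.001 0 0 0 0;0 0 0 0 0 0 0'|f
```

```text
tool_pos: [566.1, -116.0, 144.8]
contact_force: [-0.1, 0.0, 0.1]
tool_pos: [566.2, -116.7, 143.3]
contact_force: [0.6, 0.9, 0.1]
tool_pos: [566.2, -116.8, 142.2]
contact_force: [0.2, -0.7, -0.2]
tool_pos: [566.2, -116.8, 141.1]
contact_force: [-0.3, 0.0, 0.0]
tool_pos: [566.3, -116.8, 140.3]
contact_force: [-0.5, 0.4, 2.2]
```

```bash
f(){ grep -E "time|tool_pos|force:" | grep -v finger; }
python3 -m creep '0 0 -0.001 0 0 0 0;0 0 -0.001 0 0 0 0;0 0 -0.001 0 0 0 0;0 0 -0.001 0 0 0 0;0 0 -0.001 0 0 0 0;0 0 0 0 0 0 0;0 0 0 0 0 0 0' |f
python3 -m creep '0 0 -0.001 0 0 0 0;0 0 -0.001 0 0 0 0;0 0 -0.001 0 0 0 0;0 0 -0.001 0 0 0 0;0 0 -0.001 0 0 0 0;0 0 0 0 0 0 0;0 0 0 0 0 0 0' |f
python3 -m creep '0 0 0.005 0 0 0 0;0 0 0.015 0 0 0 0;0 0 0.015 0 0 0 0;0 0 0 0 0 0 0' |f
python3 -m creep '-0.0052 0.0243 0 0 0 0 0;-0.0052 0.0243 0 0 0 0 0;-0.0052 0.0243 0 0 0 0 0;0 0 0 0 0 0 0;0 0 0 0 0 0 0;0 0 0 0 0 0 0'|f
python3 - <<'E'
from h import *
s=viewer.capture("scene")[130:245,140:320,::-1]
cv2.imwrite("pics/c4.png",cv2.resize(s,None,fx=4,fy=4,interpolation=cv2.INTER_CUBIC))
o=readout.get_obs();print(o["tool_pos"],o["tcp_rot"])
E
```

```text
time: 7.53
tool_pos: [566.3, -116.8, 135.3]
contact_force: [0.1, 0.3, 5.1]
time: 8.12
tool_pos: [566.3, -116.8, 130.2]
contact_force: [-0.5, -0.6, 4.7]
time: 8.45
tool_pos: [567.3, -117.1, 167.5]
contact_force: [1.2, -0.0, 0.7]
time: 8.95
tool_pos: [550.7, -44.2, 164.8]
contact_force: [-0.3, -0.0, -0.1]
[550.79614217 -44.54769604 164.86699095] [-3.14149640e+00 -1.75076252e-04 -2.93572437e+00]
```

View pics/c4.png

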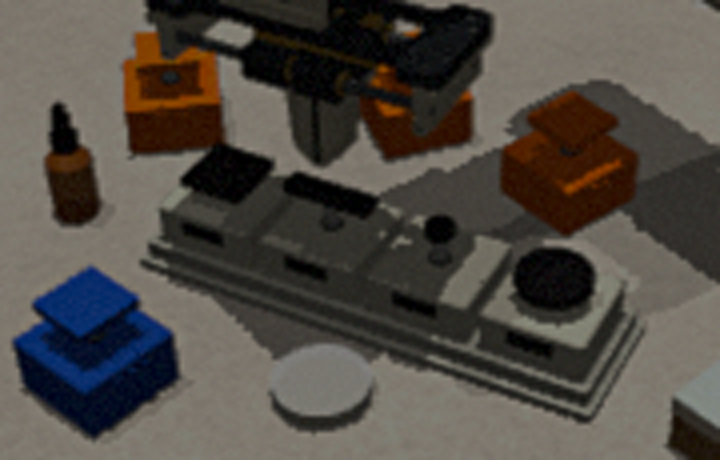

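The square is now lower at (227,173) and the fingers are above the bar at (330,192). Pressing the bar.

```bash
f(){ grep -E "tool_pos|force:" | grep -v finger; }
python3 -m creep '0 0 -0.01 0 0 0 0;0 0 -0.008 0 0 0 0;0 0 -0.003 0 0 0 0;0 0 0 0 0 0 0;0 0 0 0 0 0 0' |f
python3 -m creep '0 0 -0.001 0 0 0 0;0 0 0 0 0 0 0'|f
python3 -m creep '0 0 -0.001 0 0 0 0;0 0 0 0 0 0 0'|f
python3 -m creep '0 0 -0.001 0 0 0 0;0 0 0 0 0 0 0'|f
```

```text
tool_pos: [550.5, -44.1, 143.7]
contact_force: [-1.5, -0.2, 1.1]
tool_pos: [550.7, -44.0, 143.3]
contact_force: [0.6, 0.4, -0.5]
tool_pos: [550.6, -43.9, 142.3]
contact_force: [-0.2, 0.1, 0.7]
tool_pos: [550.6, -43.9, 141.2]
contact_force: [0.6, 0.4, -0.0]
```

```bash
f(){ grep -E "time|tool_pos|force:" | grep -v finger; }
python3 -m creep '0 0 -0.001 0 0 0 0;0 0 0 0 0 0 0'|f
python3 -m creep '0 0 -0.001 0 0 0 0;0 0 -0.001 0 0 0 0;0 0 -0.001 0 0 0 0;0 0 -0.001 0 0 0 0;0 0 -0.001 0 0 0 0;0 0 0 0 0 0 0;0 0 0 0 0 0 0' |f
python3 -m creep '0 0 -0.001 0 0 0 0;0 0 -0.001 0 0 0 0;0 0 -0.001 0 0 0 0;0 0 -0.001 0 0 0 0;0 0 -0.001 0 0 0 0;0 0 0 0 0 0 0;0 0 0 0 0 0 0' |f
```

```text
time: 10.08
tool_pos: [550.7, -43.9, 140.4]
contact_force: [-0.5, -0.0, 2.3]
time: 10.67
tool_pos: [550.7, -43.9, 135.2]
contact_force: [-0.2, 0.1, 4.4]
time: 11.25
tool_pos: [550.7, -43.9, 130.2]
contact_force: [-0.1, 1.3, 4.0]
```

Down as far as the others. I'll retreat up and back towards the start so I can check from the top.

```bash
f(){ grep -E "time|tool_pos|force:" | grep -v finger; }
python3 -m creep '0 0 0.005 0 0 0 0;0 0 0.02 0 0 0 0;0 0 0.04 0 0 0 0;0 0 0.04 0 0 0 0;0 0 0.04 0 0 0 0;-0.02 0.035 0 0 0 0 0;-0.02 0.035 0 0 0 0 0;-0.02 0.035 0 0 0 0 0' |f
python3 -m creep '-0.02 0.035 0 0 0 0 0;-0.02 0.035 0 0 0 0 0;-0.02 0.035 0 0 0 0 0;-0.02 0.035 0 0 0 0 0;-0.02 0.035 0 0 0 0 0;-0.02 0.035 0 0 0 0 0;-0.02 0.035 0 0 0 0 0;0 0 0 0 0 0 0' |f
python3 - <<'E'
from h import *
s=viewer.capture("scene")[130:245,140:320,::-1]; t=viewer.capture("top")[:,:,::-1][100:300,160:430]
a=cv2.resize(s,(540,290),interpolation=cv2.INTER_CUBIC);b=cv2.resize(t,(405,300),interpolation=cv2.INTER_CUBIC)
c=np.zeros((595,540,3),np.uint8);c[:290]=a;c[295:,:405]=b;cv2.imwrite("pics/c5.png",c)
E
```

```text
time: 11.92
tool_pos: [489.7, 61.8, 275.6]
contact_force: [0.8, -0.1, -0.1]
time: 12.58
tool_pos: [346.7, 310.7, 275.1]
contact_force: [-1.2, -0.5, -0.2]
```

View pics/c5.png

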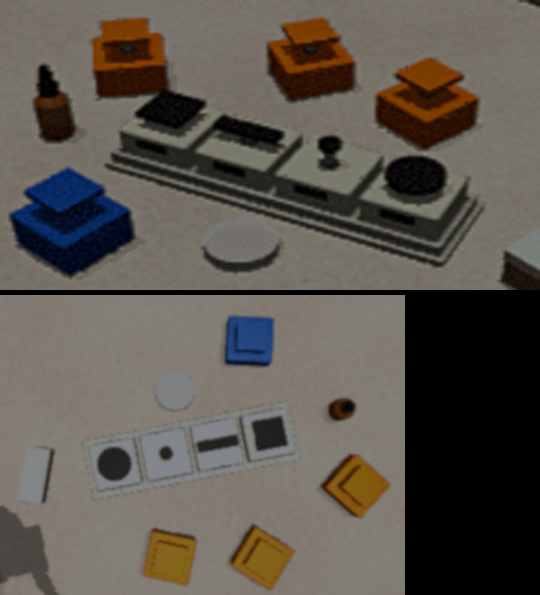

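The disc (415,177), bar (250,130) and square (170,108) keys are down. The pin (330,148) is still up, and the units, dropper, box and dish look undisturbed.

```bash
python3 -c "
from plant import order
print(order.close_job())"
```

```text
the job is handed in; nothing more can be done
None
```

I tapped down the disc, square and bar keys in that order, each to about 10 mm by my estimate, and they stayed down. In the last pictures the pin key was still up and nothing else had moved, and I handed the job in at about 13 s.

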